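Put the bar tools back on their shadow mats

TASK

Get the coffee bar ready for service: put the tamper, the square cocoa tin, the milk jug and the scoop back, each standing squarely on the white silhouette of its own shadow mat, with the jug's and the scoop's handles lying over the silhouette's handle. Leave the two white espresso cups where they stand, and let go of everything at the end.

Things in the scene. Friction and masses are not known exactly. Their poses are not given: they have to be found in the camera images.
- tamper_mid (a point): espresso tamper standing upright: steel foot 58 mm across and 24 mm high, thin 18 mm neck, dark wooden knob 34 mm across with straight sides from 50 to 70 mm above its underside; 78 mm high, round about its vertical axis. Best gripped by the knob, 60 mm above its underside. This point is on its axis, half-way up (39 mm above its underside); z up
- tin_mid (a point): square cocoa tin standing upright, red with a white paper band and a bare metal lid with a dark dot: 50 x 50 mm, 70 mm high. This point is its centre, half-way up (35 mm); x and y run square to its sides, z up. Any of the four ways round is the same
- jug_mid (a point): small open steel milk jug standing upright: round body 58 mm across up to 48 mm height (then narrowing to 52 mm), 70 mm high, a handle on its +x side that reaches 54 mm from the body's axis, a short spout on its -x side. Grip the body across y (being round, up to 40 degrees askew of that works too). This point is on the body's axis, half-way up (35 mm above its underside); x points to the handle, z up
- scoop_mid (a point): copper coffee scoop lying on the counter: round open bowl 40 mm across and 28 mm high, and a 10 mm thick handle that slopes down along +x to the surface, its end 78 mm from the bowl's axis. Grip the bowl across y (or up to 40 degrees askew), some 24 mm above its underside. This point is on the bowl's axis, half-way up the bowl (14 mm above its underside); x points along the handle, z up
- mat_tamper: fixed black rubber shadow mat, 130 mm (x) by 84 mm (y), 4 mm thick, lying on the counter, with a flat white silhouette on it: a round disc 62 mm across with a black ring in it, for the tamper; the disc is centred on the mat. Origin at the centre of the mat's underside, z up
- mat_tin: fixed black rubber shadow mat, 130 mm (x) by 84 mm (y), 4 mm thick, lying on the counter, with a flat white silhouette on it: a plain square 54 x 54 mm, for the square tin, centred on the mat with its sides along the mat's sides. Origin at the centre of the mat's underside, z up
- mat_jug: fixed black rubber shadow mat, 130 mm (x) by 84 mm (y), 4 mm thick, lying on the counter, with a flat white silhouette on it: a disc 62 mm across with a pointed spout on its -x side and a broad handle bar on its +x side, for the milk jug; the disc's centre is at x = -18 mm, y = 0 on the mat and the handle points along the mat's +x. Origin at the centre of the mat's underside, z up
- mat_scoop: fixed black rubber shadow mat, 130 mm (x) by 84 mm (y), 4 mm thick, lying on the counter, with a flat white silhouette on it: a disc 44 mm across with a long narrow handle on its +x side, for the scoop; the disc's centre is at x = -30 mm, y = 0 on the mat and the handle points along the mat's +x. Origin at the centre of the mat's underside, z up
- cup_a_mid (a point): white handleless espresso cup that stands among the tools and is to be left alone: 58 mm across the rim, 52 mm high; this point is its centre, half-way up (26 mm)
- cup_b_mid (a point): white handleless espresso cup that stands among the tools and is to be left alone: 58 mm across the rim, 52 mm high; this point is its centre, half-way up (26 mm)
Not all that is in view belongs to the job. What is shaped like the mat_tin but blue or brown is not meant.

How it is judged:
By the outcome, as a careful person would: the job done as asked, in the order asked, and still so for the second after the job is handed in, with the robot touching nothing.
It also fails if it takes over 112 s, if anything falls off the work surface, if the arm or the gripper's body presses on something with over 40 N, if the wrist force passes 120 N, or if a joint passes its speed limit or range.

ROBOT

A 7-joint arm with a two-finger parallel gripper is mounted at the origin on the work surface. World frame = base frame: x ahead of the robot, y to its left, z up, the work surface at z = 0. Lengths are in m, angles in rad, forces in N, time in s.
With the tool pointing down it reaches from about 0.35 to 0.775 m from the base axis. Payload 3.1 kg.
Tool frame: the origin (TCP) lies midway between the tips of the shut fingers; the grasp point (between the pads) lies manip.hold_point_z behind it (manip.hold_point_z is the distance from the TCP to the grasp point, in m); z points along the fingers, y is the direction in which the jaws open and shut (so a half turn about z gives the same grasp; the last joint's range is limited). The gripper opens to 85 mm and grips with 20 to 120 N. Pads are 22 mm wide; open, the fingers measure 114 mm over their backs; the gripper's body (76 mm by 85 mm) begins 54 mm behind the grasp point. The pads swing forward as they close: fully open they stand 13 mm farther back than shut.
Start: joints at [-0.042, 0.311, 0.014, 1.512, -0.004, 1.319, -0.027], TCP at [0.55, 0, 0.231] pointing down, gripper open.
Joint ranges: [-2.7, 2.7], [-0.3, 1.91], [-1.27, 1.3], [0.12, 2.57], [-1.44, 4.58], [0.2, 2.03], [-3.05, 3.05]. Speed limits (rad/s): [2.79, 2.79, 3.14, 3.14, 3.14, 3.14, 3.14].

INTERFACE

Orientations are given as [roll, pitch, yaw] about the fixed x, y, z axes, in that order (R = Rz(yaw) Ry(pitch) Rx(roll)).
In Python, from cell import manip gives the robot as it stands. Calls block until the motion is done:
- manip.move_ptp(position, orientation): joint-space move of the TCP to a pose.
- manip.line_to(position, rate=0.15, attitude=None, stop_force=None): straight line of the TCP; attitude=None keeps the orientation; rate is the mean speed in m/s. With stop_force (N) it stops when the force on the tool has changed by that much, and returns True; else False.
- manip.goto_joints(angles): joint-space move.
- manip.gripper_to(opening, squeeze=None): opening from 0.0 (shut) to 1.0 (fully open); squeeze is the grip in N (None keeps the last); returns when the fingers have stopped.
- manip.wait(seconds).
- manip.inverse_kinematics(position, orientation): joint angles nearest the present ones, or None.
- manip.sense(): the state.
- manip.snapshot(name): name is "scene" or "side" or "wrist"; returns a dict with "img" (400x640x3 uint8, blue, green, red), "range_z" (400x640 float32, m along the optical axis (not along the pixel's ray), 0 where there is no reading), "mtx" (3x3 intrinsics, pixels), "extrinsics" (4x4, takes a point from world to camera coordinates). Camera axes: x right, y down, z forward; pixel columns grow to the right and rows downward; lengths in m; the calibration is good to about 2 mm. A picture is of the moment at which its call begins.
A pose or a line that the arm cannot do raises manip.IKError and nothing moves.
- manip.job_done(): hands the job in, once; it reports no verdict.
Trained networks look in the newest picture that a camera, given by its name, has taken for a name from the list of things; names that differ only in an ending like _2 or _b are one class to them, and where a whole thing is asked for, a point or a joint stands for the part that bears it (a point fixed in the world has none). Each returns a list of dicts, best first, with "p" (0 to 1); they miss things now and then, are a little off and sometimes report something else, mostly with a low value. They report only what shows in the picture. A call takes as long as a camera call. They do not tell look-alikes from the thing itself.
- manip.find_in(camera, name): "xyz" ([x, y, z] in m, in the coordinates of the camera as it stood for that picture, good to about 4 mm: the middle of the surface that is visible of it).
- manip.masks_of(camera, name): "pixels" (400x640 bool, what is visible of it).
- manip.pinpoint(camera, name): "xyz" ([x, y, z] in m, in the coordinates of the camera as it stood for that picture, good to about 4 mm: a listed point, or the origin of a listed thing).
The state is a dict: "t": time; "q": joint angles; "qvel": joint speeds; "joint_efforts": joint torques, N m; "ee_pos": TCP position; "eef_rot": TCP orientation; "wrist_force": force on the tool from outside, world axes, zero at the start; "ft_torque": the same for the moment, N m; "opening": opening from 0.0 (shut) to 1.0 (fully open).
Only numpy, scipy, OpenCV 4.12 (cv2) and the standard library are available. Lean on these libraries where they do the work, as an engineer would, in place of code of your own. Each camera call takes 0.05 s, during which the arm holds its last target. There are 200 camera calls.

## Working session

There is one attempt and no reset: what is moved stays moved. The work goes in short steps, each a Python script; the robot and the scene stay as the last script left them, time stands still between calls to the robot, and variables do not carry over. Pictures are saved under pics/ and viewed, about 12 in all and at most 16, crops included, and the job is handed in when it is done.

```bash
mkdir -p pics; ls
python3 - <<'E'
from cell import manip
import cv2,numpy as np
print(manip.hold_point_z, manip.sense()['t'])
for c in ['scene','side','wrist']:
    s=manip.snapshot(c); cv2.imwrite(f'pics/{c}0.png',s['img']); np.savez(f'{c}0.npz',**s)
    T=np.linalg.inv(s['extrinsics']); print(c,T[:3,3].round(3),T[:3,2].round(2))
    for n in ['tamper_mid','tin_mid','jug_mid','scoop_mid','mat_tamper','mat_tin','mat_jug','mat_scoop','cup_a_mid']:
        for r in manip.pinpoint(c,n):
            if r['p']>.2:
                p=np.r_[r['xyz'],1]; uv=s['mtx']@p[:3]; print(n,round(r['p'],2),(T@p)[:3].round(3),(uv[:2]/uv[2]).astype(int))
print(manip.sense()['t'])
E
```

```text
pics
0.0187 0.0
scene [ 1.237 -0.676  1.041] [-0.55  0.44 -0.71]
tamper_mid 0.97 [0.656 0.112 0.038] [396 203]
tin_mid 0.69 [ 0.483 -0.089  0.04 ] [308 200]
jug_mid 0.74 [ 0.592 -0.317  0.034] [266 264]
scoop_mid 0.75 [0.412 0.306 0.015] [383 142]
scoop_mid 0.75 [ 0.664 -0.11  -0.003] [342 250]
mat_tamper 0.9 [ 0.423 -0.289 -0.   ] [241 230]
mat_tin 0.78 [ 0.341 -0.076  0.004] [283 181]
mat_tin 0.68 [ 0.545 -0.474  0.001] [207 291]
mat_tin 0.67 [ 0.666 -0.11  -0.001] [342 250]
mat_jug 0.72 [0.607 0.308 0.003] [426 174]
mat_scoop 0.94 [ 0.47   0.099 -0.005] [350 181]
cup_a_mid 0.83 [ 0.565 -0.003  0.029] [347 205]
side [0.264 0.642 0.672] [ 0.26 -0.72 -0.64]
tamper_mid 0.69 [0.657 0.111 0.04 ] [240 231]
tin_mid 0.87 [ 0.487 -0.087  0.035] [335 197]
scoop_mid 0.91 [0.412 0.309 0.016] [306 343]
mat_tamper 0.63 [ 0.425 -0.29   0.001] [374 170]
mat_tin 0.89 [ 0.663 -0.11  -0.004] [278 190]
mat_tin 0.6 [ 0.351 -0.079  0.005] [383 220]
mat_tin 0.57 [ 0.544 -0.474  0.002] [353 134]
mat_jug 0.57 [ 0.601  0.307 -0.   ] [219 316]
mat_scoop 0.89 [ 0.467  0.099 -0.002] [317 260]
cup_a_mid 0.6 [ 0.56  -0.003  0.028] [297 213]
wrist [0.55  0.085 0.374] [-0.   -0.33 -0.94]
tamper_mid 0.73 [0.651 0.112 0.043] [414  70]
tin_mid 0.61 [ 0.487 -0.091  0.036] [271 239]
mat_tamper 0.68 [ 0.426 -0.29   0.002] [243 338]
mat_tin 0.74 [ 0.664 -0.112 -0.   ] [397 241]
mat_tin 0.67 [ 0.342 -0.082  0.   ] [172 222]
mat_scoop 0.9 [0.468 0.101 0.003] [250  83]
cup_a_mid 0.59 [ 0.565 -0.005  0.021] [330 173]
1.5
```

Run:
```python
import cv2
a=cv2.imread('pics/scene0.png')[100:330,150:500]
cv2.imwrite('pics/scene_crop.png',cv2.resize(a,(798,524),interpolation=cv2.INTER_CUBIC))
```

```text
(no output)
```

View pics/scene_crop.png

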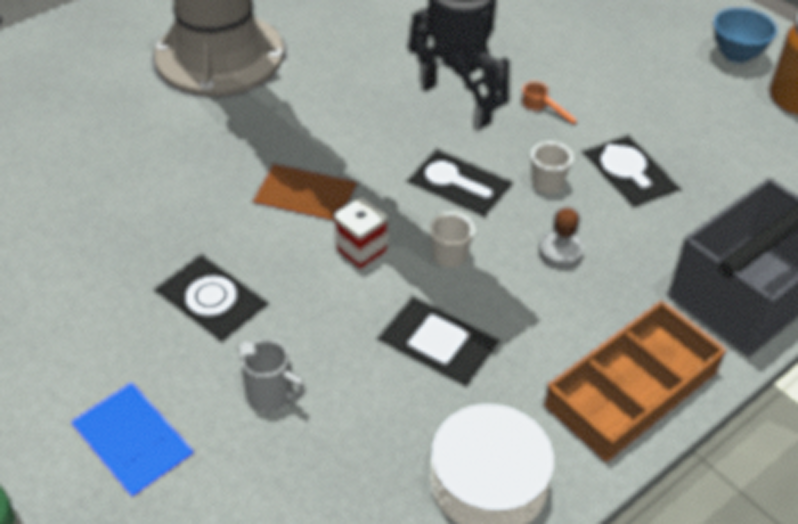

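View pics/wrist0.png

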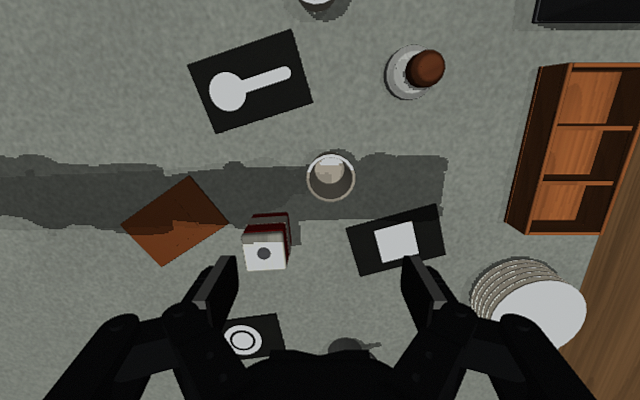

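The scene crop shows three candidates shaped like mat_tin: a black mat with a white square (438,338), a brown sheet (305,190) and a blue sheet (133,438). The black one is meant, because it is the only one with a white square; wrist0 confirms this at (397,241). The tin is at (361,232), the tamper at (563,240), the jug at (268,378), the scoop at (550,100), and the cups at (453,238) and (551,166). Next I'll take closer wrist views for precise poses.

```bash
cat > h.py <<'E'
from cell import manip
import cv2,numpy as np
PI=np.pi
def ortho(s,z,x0,x1,y0,y1,res=.0005):
    # columns = x, rows = -y
    nx,ny=int((x1-x0)/res),int((y1-y0)/res)
    E,K=s['extrinsics'],s['mtx']
    H=K@np.c_[E[:3,0],E[:3,1],E[:3,2]*z+E[:3,3]]
    A=np.array([[res,0,x0],[0,-res,y1],[0,0,1]])
    return cv2.warpPerspective(s['img'],H@A,(nx,ny),flags=cv2.INTER_LINEAR|cv2.WARP_INVERSE_MAP)
def cloud(s):
    d=s['range_z'];v,u=np.indices(d.shape);K=s['mtx']
    P=np.stack([(u-K[0,2])/K[0,0]*d,(v-K[1,2])/K[1,1]*d,d],-1)
    E=s['extrinsics'];W=(P-E[:3,3])@E[:3,:3];W[d<=0]=np.nan
    return W
def mat(s,c,r=.085,res=.0005):
    """mat rect centre/yaw, white silhouette centroid, direction"""
    x0,y1=c[0]-r,c[1]+r
    im=ortho(s,.004,c[0]-r,c[0]+r,c[1]-r,c[1]+r,res)
    g=im.max(2)
    blk=(g<50).astype(np.uint8)
    n,l,st,ce=cv2.connectedComponentsWithStats(blk)
    i=1+np.argmax(st[1:,4]); cn,_=cv2.findContours((l==i).astype(np.uint8),cv2.RETR_EXTERNAL,cv2.CHAIN_APPROX_NONE)
    cn=max(cn,key=cv2.contourArea);rc=cv2.minAreaRect(cn);b=cv2.boxPoints(rc)
    e=b[1]-b[0];f=b[2]-b[1]
    if np.hypot(*f)>np.hypot(*e):e=f
    yaw=np.arctan2(-e[1],e[0])
    ctr=np.array([x0+(rc[0][0]+.5)*res,y1-(rc[0][1]+.5)*res])
    hull=np.zeros_like(blk);cv2.fillPoly(hull,[np.int32(b)],1);hull=cv2.erode(hull,np.ones((9,9)))
    w=((im.min(2)>120)&(hull>0)).astype(np.uint8)
    n,l,st,ce=cv2.connectedComponentsWithStats(w);i=1+np.argmax(st[1:,4])
    w=(l==i).astype(np.uint8);cw,_=cv2.findContours(w,cv2.RETR_EXTERNAL,cv2.CHAIN_APPROX_NONE)
    cw=max(cw,key=cv2.contourArea);f=np.zeros_like(w);cv2.fillPoly(f,[cw],1)
    D=cv2.distanceTransform(f,cv2.DIST_L2,5);ys,xs=np.where(D>D.max()-1.5)
    disc=np.array([x0+(xs.mean()+.5)*res,y1-(ys.mean()+.5)*res])
    m=cv2.moments(cw);cen=np.array([x0+(m['m10']/m['m00']+.5)*res,y1-(m['m01']/m['m00']+.5)*res])
    d=cen-disc
    if d@[np.cos(yaw),np.sin(yaw)]<0:yaw+=PI
    return dict(ctr=ctr.round(4),size=(np.array(rc[1])*res).round(4),yaw=round(float((yaw+PI)%(2*PI)-PI),4),disc=disc.round(4),discr=round(D.max()*res,4),cen=cen.round(4),wrect_size=(np.array(cv2.minAreaRect(cw)[1])*res).round(4)),im
def circ(p):
    A=np.c_[2*p,np.ones(len(p))];
    for k in range(3):
        x=np.linalg.lstsq(A,(p**2).sum(1),rcond=None)[0];r=np.sqrt(x[2]+x[:2]@x[:2])
        e=abs(np.hypot(*(p-x[:2]).T)-r);k=e<=max(np.percentile(e,85),.001);p,A=p[k],A[k]
    return x[:2].round(4),round(r,4),len(p)
E
python3 - <<'E'
from h import *
o=[PI,0,manip.sense()['eef_rot'][2]]; print(manip.sense()['eef_rot'])
for k,(x,y) in enumerate([(.5,-.25),(.5,.29)]):
    manip.move_ptp([x,y,.25],o); s=manip.snapshot('wrist');np.savez(f'w{k+1}.npz',**s);cv2.imwrite(f'pics/w{k+1}.png',s['img'])
    L=[('mat_tamper',(.424,-.29)),('mat_tin',(.665,-.11))] if k==0 else [('mat_jug',(.605,.308)),('mat_scoop',(.469,.1))]
    for n,c in L:
        m,im=mat(s,c);print(n,m);cv2.imwrite(f'pics/o_{n}.png',im)
    T=np.linalg.inv(s['extrinsics'])
    for n in ['tamper_mid','tin_mid','jug_mid','scoop_mid','cup_a_mid']:
        for r in manip.pinpoint('wrist',n):
            if r['p']>.4: print(n,round(r['p'],2),(T@np.r_[r['xyz'],1])[:3].round(3))
w=dict(np.load('wrist0.npz'));m,im=mat(w,(.665,-.11));print('tin from w0',m);m,im=mat(w,(.469,.1));print('scoop w0',m)
print(manip.sense()['t'])
a,b=[cv2.imread(f'pics/w{k}.png') for k in (1,2)]
cv2.imwrite('pics/w12.png',cv2.resize(np.vstack([a[:330],b[:330]]),(582,600),interpolation=cv2.INTER_AREA))
E
```

```text
[3.14150164e+00 2.13775498e-05 1.57084380e+00]
mat_tamper {'ctr': array([ 0.4248, -0.2901]), 'size': array([0.0842, 0.13  ]), 'yaw': 0.1704, 'disc': array([ 0.424 , -0.2912]), 'discr': np.float32(0.0302), 'cen': array([ 0.4242, -0.2913]), 'wrect_size': array([0.061, 0.061])}
mat_tin {'ctr': array([ 0.6648, -0.0975]), 'size': array([0.1445, 0.169 ]), 'yaw': 0.0, 'disc': array([ 0.6611, -0.1111]), 'discr': np.float32(0.0268), 'cen': array([ 0.6611, -0.1111]), 'wrect_size': array([0.0541, 0.0542])}
tin_mid 0.84 [ 0.484 -0.091  0.036]
jug_mid 0.9 [ 0.592 -0.317  0.034]
mat_jug {'ctr': array([0.6049, 0.3075]), 'size': array([0.1311, 0.0841]), 'yaw': -0.2301, 'disc': array([0.5881, 0.3122]), 'discr': np.float32(0.0297), 'cen': array([0.5906, 0.3116]), 'wrect_size': array([0.0864, 0.0605])}
mat_scoop {'ctr': array([0.4683, 0.102 ]), 'size': array([0.0855, 0.1311]), 'yaw': -2.8462, 'disc': array([0.5089, 0.1101]), 'discr': np.float32(0.0036), 'cen': array([0.5078, 0.1102]), 'wrect_size': array([0.0126, 0.0199])}
scoop_mid 0.67 [0.409 0.308 0.014]
cup_a_mid 0.92 [ 0.568 -0.005  0.018]
tin from w0 {'ctr': array([ 0.6698, -0.1404]), 'size': array([0.1498, 0.1295]), 'yaw': -1.2793, 'disc': array([ 0.6609, -0.1103]), 'discr': np.float32(0.026), 'cen': array([ 0.6611, -0.1111]), 'wrect_size': array([0.0544, 0.0545])}
scoop w0 {'ctr': array([0.469 , 0.0999]), 'size': array([0.0837, 0.1295]), 'yaw': 0.2958, 'disc': array([0.4397, 0.0913]), 'discr': np.float32(0.0214), 'cen': array([0.4558, 0.0964]), 'wrect_size': array([0.0438, 0.1002])}
5.05
```

View pics/w12.png

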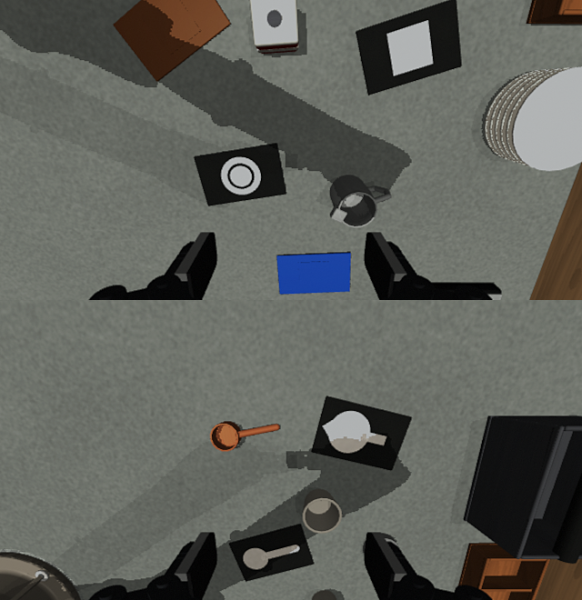

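The composite shows the tin mat (410,47), tamper mat (240,175), jug (353,205) with its handle to the right, scoop (226,436), jug mat (360,432) and scoop mat (270,553), plus a cup (322,515) between the scoop mat and the jug mat. Next I'll get object poses from the depth data.

Run:
```python
from h import *
S={k:dict(np.load(f)) for k,f in dict(w0='wrist0.npz',w1='w1.npz',w2='w2.npz',sc='scene0.npz',sd='side0.npz').items()}
C={k:cloud(s) for k,s in S.items()}
def pts(k,c,r,z0,z1):
    p=C[k].reshape(-1,3);m=(np.hypot(p[:,0]-c[0],p[:,1]-c[1])<r)&(p[:,2]>z0)&(p[:,2]<z1);return p[m]
def rect(p):
    h=cv2.minAreaRect(np.float32(p[:,:2]*1000));b=cv2.boxPoints(h);e=b[1]-b[0]
    return np.round(np.array(h[0])/1000,4),np.round(h[1],1),round(((np.arctan2(e[1],e[0])+PI/4)%(PI/2))-PI/4,3)
for k in ('w0','w1','sc','sd'):
    p=pts(k,(.485,-.09),.05,.064,.08)
    if len(p)>20: print('tin',k,rect(p),np.median(p[:,2]).round(4))
for k in ('w0','sc','sd'):
    for z in ((.052,.068),(.072,.085),(.005,.022)):
        p=pts(k,(.655,.112),.04,*z)
        if len(p)>8: print('tamper',k,z,circ(p[:,:2]),p[:,:2].mean(0).round(4))
for k in ('w1','sc','sd'):
    p=pts(k,(.592,-.317),.045,.064,.08)
    if len(p)>10: print('jug rim',k,circ(p[:,:2]),rect(p),p[:,2].max())
    p=pts(k,(.592,-.317),.04,.005,.045)
    if len(p)>10: print('jug body',k,circ(p[:,:2]))
    p=pts(k,(.592,-.317),.07,.01,.08);q=p[:,:2]-[.592,-.317];f=np.hypot(*q.T)>.042
    if f.any(): print(' handle',p[f].mean(0).round(4),f.sum(),np.hypot(*q.T).max())
for k in ('w2','sc','sd'):
    p=pts(k,(.411,.307),.026,.022,.035)
    if len(p)>10: print('scoop',k,circ(p[:,:2]))
    p=pts(k,(.411,.307),.09,.004,.03);q=p[:,:2]-[.411,.307];f=np.hypot(*q.T)>.035;print(' handle',p[f].mean(0).round(4),f.sum())
    if f.sum()>5:
        v=cv2.fitLine(np.float32(p[f][:,:2]),cv2.DIST_L2,0,1e-4,1e-4).ravel();print('  line',v.round(4),np.arctan2(v[1],v[0]))
for k,c in (('w0',(.665,-.11)),('w1',(.665,-.11))):
    im=ortho(S[k],.004,.615,.715,-.16,-.06);w=(im.min(2)>120).astype(np.uint8)
    n,l,st,ce=cv2.connectedComponentsWithStats(w);i=l[100,100]
    r=cv2.minAreaRect(np.argwhere(l==i)[:,::-1].astype(np.float32));b=cv2.boxPoints(r);e=b[1]-b[0];print('tinmat',k,.615+.0005*(r[0][0]+.5),-.06-.0005*(r[0][1]+.5),r[1],((np.arctan2(-e[1],e[0])+PI/4)%(PI/2))-PI/4)
for c in ((.565,-.004),(.53,.2)):
  for k in ('w0','w2','sc','sd'):
    p=pts(k,c,.06,.046,.058)
    if len(p)>10: print('cup',k,circ(p[:,:2]))
```

```text
tin w0 (array([ 0.4837, -0.0901]), array([50.4, 49.9]), np.float32(0.072)) 0.0696
tin w1 (array([ 0.4837, -0.0939]), array([50.1, 44.2]), np.float32(0.066)) 0.0695
tin sc (array([ 0.4828, -0.0904]), array([52.8, 50.3]), np.float32(0.067)) 0.0702
tin sd (array([ 0.4847, -0.0894]), array([49.7, 53.2]), np.float32(0.067)) 0.0711
tamper w0 (0.052, 0.068) (array([0.6551, 0.112 ]), np.float64(0.0166), 147) [0.6415 0.109 ]
tamper w0 (0.072, 0.085) (array([0.6538, 0.1118]), np.float64(0.0114), 528) [0.6536 0.1119]
tamper w0 (0.005, 0.022) (array([0.6539, 0.1118]), np.float64(0.0266), 389) [0.6428 0.11  ]
tamper sc (0.052, 0.068) (array([0.6553, 0.1117]), np.float64(0.0157), 25) [0.6619 0.1029]
tamper sc (0.072, 0.085) (array([0.6559, 0.1108]), np.float64(0.0123), 40) [0.6571 0.1092]
tamper sc (0.005, 0.022) (array([0.655 , 0.1117]), np.float64(0.0266), 65) [0.6649 0.0992]
tamper sd (0.052, 0.068) (array([0.6558, 0.1134]), np.float64(0.0162), 54) [0.6488 0.1239]
tamper sd (0.072, 0.085) (array([0.654 , 0.1158]), np.float64(0.0113), 69) [0.6536 0.1171]
tamper sd (0.005, 0.022) (array([0.6559, 
[... 1271 characters left out ...]
 0.862  0.4589 0.3156] 1.039243
tinmat w0 0.6612797241210937 -0.11122163009643554 (108.7382583618164, 108.95882415771484) 0.29849905
tinmat w1 0.6611783790588379 -0.11107972717285156 (108.22358703613281, 108.44416046142578) 0.29849893
cup w0 (array([ 0.5633, -0.0022]), np.float64(0.0262), 359)
cup w2 (array([ 0.5632, -0.0011]), np.float64(0.0264), 125)
cup sc (array([ 0.5632, -0.0031]), np.float64(0.027), 57)
cup sd (array([ 0.5641, -0.0007]), np.float64(0.0265), 94)
cup w0 (array([0.5467, 0.1832]), np.float64(0.013), 62)
cup w2 (array([0.5467, 0.2006]), np.float64(0.0264), 289)
cup sc (array([0.5475, 0.1978]), np.float64(0.0264), 57)
cup sd (array([0.5469, 0.201 ]), np.float64(0.0265), 131)
```

```bash
cat > pp.py <<'E'
from h import *
def st(tag):
    s=manip.sense();print(tag,'t',round(s['t'],1),'pos',np.round(s['ee_pos'],4),'open',round(s['opening'],3),'F',np.round(s['wrist_force'],1))
def pick_place(p,a,q,b,z,squeeze=50,zt=.2,rel=.85):
    """grip at p with jaw angle a and TCP height z; put at q with jaw angle b, 4 mm higher"""
    manip.gripper_to(rel)
    manip.move_ptp([*p,zt],[PI,0,a+PI/2]); manip.line_to([*p,z],.2)
    manip.gripper_to(0,squeeze); st('grip')
    manip.line_to([*p,zt],.2); manip.move_ptp([*q,zt],[PI,0,b+PI/2])
    st('above'); manip.line_to([*q,z+.012],.2); hit=manip.line_to([*q,z+.001],.03,stop_force=5); st(f'down {hit}')
    manip.gripper_to(rel); manip.line_to([*q,zt],.25); st('done')
E
python3 - <<'E'
from pp import *
print([manip.inverse_kinematics([.588,.312,z],[PI,0,1.34+PI/2]) is not None for z in(.016,.2)])
pick_place((.655,.112),.17,(.4244,-.291),-.6,.037,60)
E
```

```text
[True, True]
grip t 7.7 pos [0.6555 0.1121 0.0384] open 0.374 F [-2.   0.4  5.3]
above t 10.4 pos [ 0.4262 -0.2892  0.2   ] open 0.374 F [ 1.1  0.1 -2.8]
down True t 11.6 pos [ 0.4257 -0.2918  0.0423] open 0.375 F [-0.3  0.5  3.9]
done t 12.9 pos [ 0.4235 -0.2904  0.1987] open 0.849 F [ 0.4  0.3 -1. ]
```

```bash
sed -i "s/    st('above'); /    manip.wait(.4); st('above'); /; s/z+.012\],.2); hit/z+.012],.2); manip.wait(.4); hit/; s/manip.line_to(\[\*p,z\],.2)/manip.wait(.4); manip.line_to([*p,z],.2); manip.wait(.3)/" pp.py
python3 - <<'E'
from pp import *
pick_place((.4838,-.0901),.07,(.6612,-.1111),.2985,.02,40)
pick_place((.5926,-.3168),.362-PI/2,(.5876,.3118),-.230-PI/2,.012,40)
manip.wait(.2);s=manip.snapshot('scene');cv2.imwrite('pics/s2.png',cv2.resize(s['img'][100:330,150:500],(798,524)))
E
```

```text
grip t 16.0 pos [ 0.484  -0.0902  0.0204] open 0.584 F [-1.7  0.4  3.4]
above t 18.2 pos [ 0.6608 -0.1111  0.2007] open 0.578 F [-0.4  0.1 -3.2]
down True t 19.9 pos [ 0.6618 -0.1112  0.0244] open 0.583 F [-0.3  0.2  4. ]
done t 21.2 pos [ 0.6601 -0.111   0.1981] open 0.853 F [ 0.7 -0.3 -1.1]
grip t 24.4 pos [ 0.5932 -0.3172  0.013 ] open 0.658 F [-0.2 -0.6  5.4]
above t 28.2 pos [0.5877 0.3116 0.2   ] open 0.66 F [-1.5  0.9 -0.4]
down True t 29.9 pos [0.5881 0.3121 0.0169] open 0.658 F [-0.5  0.1  4.7]
done t 31.1 pos [0.5866 0.3114 0.1983] open 0.853 F [-0.2  0.1  0.6]
```

View pics/s2.png

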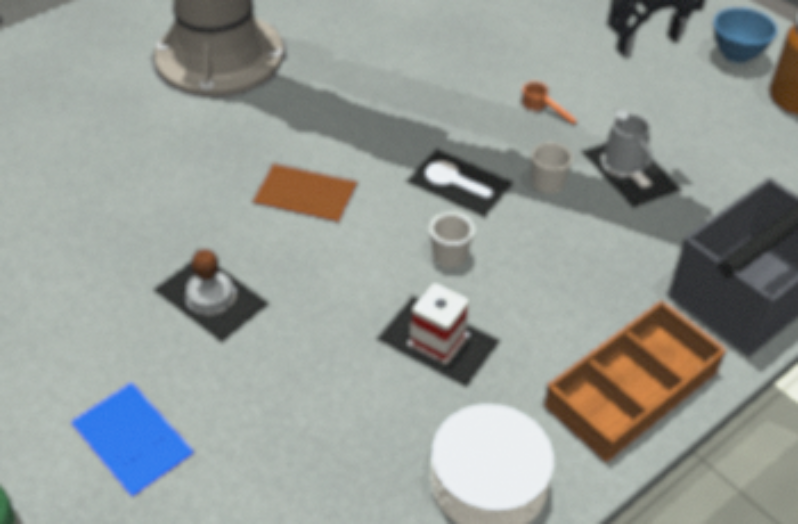

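The tamper (210,290), tin (438,322) and jug (628,145) now stand on their mats, and both cups are undisturbed. Next is the scoop, followed by a check of all four from the wrist camera.

```bash
cat > chk.py <<'E'
from pp import *
C={}
def pts(k,c,r,z0,z1):
    p=C[k].reshape(-1,3);m=(np.hypot(p[:,0]-c[0],p[:,1]-c[1])<r)&(p[:,2]>z0)&(p[:,2]<z1);return p[m]
def rect(p):
    h=cv2.minAreaRect(np.float32(p[:,:2]*1000));b=cv2.boxPoints(h);e=b[1]-b[0]
    return np.round(np.array(h[0])/1000,4),np.round(h[1],1),round(((np.arctan2(e[1],e[0])+PI/4)%(PI/2))-PI/4,3)
def report(keys):
  for k in keys:
    p=pts(k,(.4244,-.291),.05,.054,.074);len(p)>20 and print(k,'tamper knob',circ(p[:,:2]))
    p=pts(k,(.4244,-.291),.05,.01,.027);len(p)>20 and print(k,'tamper foot',circ(p[:,:2]))
    p=pts(k,(.6612,-.1111),.05,.068,.084);len(p)>20 and print(k,'tin',rect(p))
    p=pts(k,(.5876,.3118),.045,.068,.084);len(p)>20 and print(k,'jug rim',circ(p[:,:2]))
    p=pts(k,(.5876,.3118),.07,.02,.08);q=p[:,:2]-[.5876,.3118];f=np.hypot(*q.T)>.042
    if f.sum()>5:m=q[f].mean(0);print(k,'jug handle yaw',np.arctan2(m[1],m[0]).round(3),'want -.23',f.sum())
    p=pts(k,(.4401,.0912),.03,.026,.04);len(p)>20 and print(k,'scoop',circ(p[:,:2]))
    p=pts(k,(.4401,.0912),.09,.009,.03);q=p[:,:2]-[.4401,.0912];f=np.hypot(*q.T)>.035
    if f.sum()>5:
        v=cv2.fitLine(np.float32(p[f][:,:2]),cv2.DIST_L2,0,1e-4,1e-4).ravel();m=q[f].mean(0);print(k,'scoop handle line',np.arctan2(v[1],v[0]).round(3),'mean',np.arctan2(m[1],m[0]).round(3),'want .296')
    for c in ((.5635,-.002),(.547,.2)):
        p=pts(k,c,.05,.046,.056);len(p)>20 and print(k,'cup',circ(p[:,:2]))
E
python3 - <<'E'
from chk import *
pick_place((.4097,.3095),.1545-PI/2,(.4401,.0912),.296-PI/2,.002,30)
ims=[]
for k,(x,y) in enumerate([(.5,-.2),(.5,.29),(.5,.14)]):
    manip.move_ptp([x,y,.25],[PI,0,PI/2]);manip.wait(.3);s=manip.snapshot('wrist');C[f'v{k}']=cloud(s);ims.append(s['img'][:330])
report(C)
cv2.imwrite('pics/v.png',cv2.resize(np.vstack([ims[0],ims[2]]),(582,600),interpolation=cv2.INTER_AREA));cv2.imwrite('pics/v1.png',ims[1]);st('')
E
```

```text
grip t 34.6 pos [0.4098 0.3095 0.0023] open 0.467 F [ 0.  -0.8  4.8]
above t 37.0 pos [0.4401 0.0919 0.2   ] open 0.462 F [ 0.1 -0.6 -1.6]
down True t 38.8 pos [0.4406 0.0913 0.0063] open 0.464 F [-0.5  0.5  5.9]
done t 40.2 pos [0.439  0.091  0.1987] open 0.853 F [-0.3  0.8 -0.6]
v0 tamper knob (array([ 0.4257, -0.2911]), np.float64(0.0165), 199)
v0 tamper foot (array([ 0.4267, -0.2892]), np.float64(0.0257), 342)
v0 tin (array([ 0.6618, -0.1117]), array([50.1, 50. ]), np.float32(0.302))
v0 cup (array([ 0.5624, -0.0064]), np.float64(0.0247), 139)
v1 jug rim (array([0.5868, 0.313 ]), np.float64(0.0256), 412)
v1 jug handle yaw -0.215 want -.23 63
v1 scoop (array([0.4404, 0.0925]), np.float64(0.0186), 159)
v1 scoop handle line 0.278 mean 0.336 want .296
v1 cup (array([ 0.5634, -0.0007]), np.float64(0.0262), 120)
v1 cup (array([0.5468, 0.2005]), np.float64(0.0264), 286)
v2 jug rim (array([0.587 , 0.3119]), np.float64(0.0252), 258)
v2 jug handle yaw -0.284 want -.23 170
v2 scoop (array([0.4402, 0.0922]), np.float64(0.0186), 178)
v2 scoop handle line 0.295 mean 0.317 want .296
v2 cup (array([ 0.5631, -0.0013]), np.float64(0.0264), 279)
v2 cup (array([0.5465, 0.1994]), np.float64(0.0262), 372)
 t 45.3 pos [0.4999 0.1411 0.2498] open 0.847 F [-0.5 -0.2 -0.4]
```

View pics/v.png

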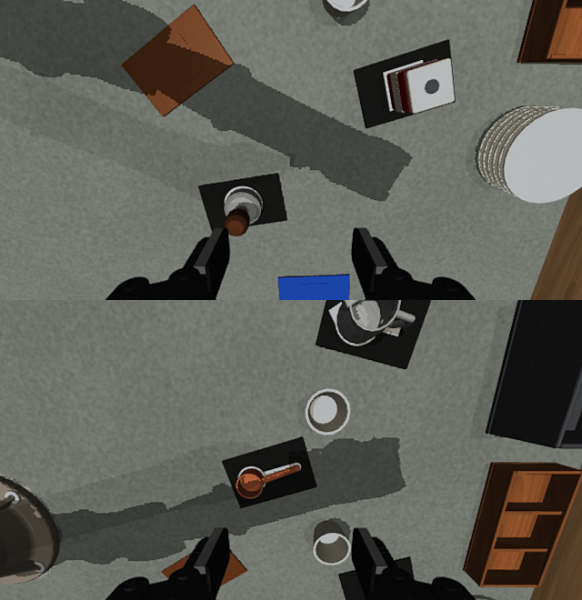

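View pics/v1.png

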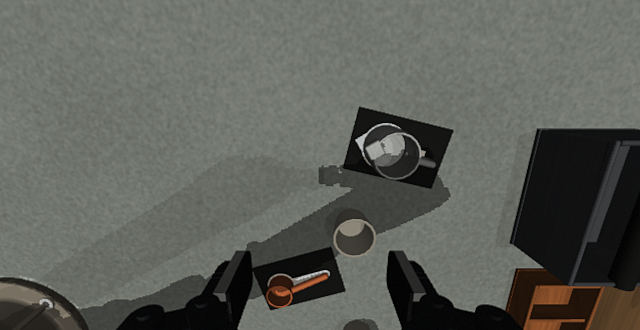

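The scoop (265,482) and tin (425,85) in the composite, and the jug (390,150) in the second picture, sit on their silhouettes, with both handles over the silhouettes' handles. The tamper foot reading is the weakest because the knob hides part of it, so I'll take one view from above.

Run:
```python
from chk import *
manip.move_ptp([.43,-.37,.25],[PI,0,PI/2]);manip.wait(.4);s=manip.snapshot('wrist');C['t']=cloud(s);report(C)
s2=dict(s);m,_=mat(s,(.4248,-.2901));print(m['ctr'],m['yaw'])
cv2.imwrite('pics/t.png',cv2.resize(ortho(s,.004,.35,.5,-.36,-.22,.00025),(600,560)));st('')
```

```text
t tamper knob (array([ 0.4255, -0.2914]), np.float64(0.0164), 38)
t tamper foot (array([ 0.4257, -0.2913]), np.float64(0.0258), 431)
[ 0.4245 -0.291 ] 0.1667
 t 47.6 pos [ 0.4301 -0.3699  0.25  ] open 0.852 F [ 0.2 -0.4 -0.3]
```

View pics/t.png

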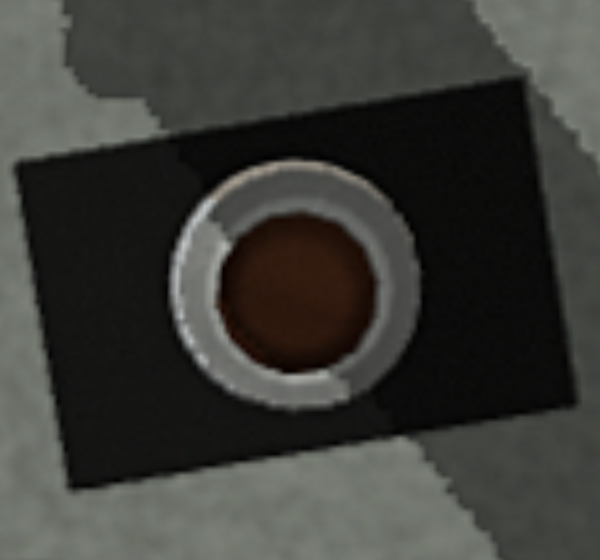

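The tamper stands upright at (297,285), concentric with its disc to about 1 mm and covering the ring. All four tools are in place, so I'll hand in.

Run:
```python
from pp import *
manip.job_done();st('end')
```

```text
the job is handed in; nothing more can be done
the job is handed in; nothing more can be done
```

I put the tamper, tin, jug and scoop, in that order, on their own black shadow mats and handed the job in. By then the robot clock was at about 48 s of the 112 s limit. The gripper was open and clear of everything at hand-in.

Last wrist-camera checks:

| Tool | Position against its silhouette | Angle |
|---|---|---|
| Tamper | about 1 mm off the mat's centre, upright | round, so none applies |
| Tin | about 1 mm off | about 0.2° off |
| Jug | about 1 mm off | two views gave −0.215 and −0.284 rad, wanted −0.23; both put the handle within about 3° |
| Scoop | about 1 mm off | handle line 0.278 and 0.295 rad, wanted 0.296; within about 1° |

- **Cups:** both read within about 1 mm of where they stood, in every clear view. One view from the edge of the picture put cup A about 5 mm off. Two better views contradict that, so I took it as a bad circle fit.
- **Tamper foot:** an earlier reading, with the knob hiding part of the foot, was about 3 mm off. The view from above corrected it.

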